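# Reset an indexed tube rest and load the tube

## Robot

A 7-joint arm with a two-finger parallel gripper is mounted at the origin on the work surface. World frame = base frame: x ahead of the robot, y to its left, z up, the work surface at z = 0. Lengths are in m, angles in rad, forces in N, time in s.
With the tool pointing down it reaches from about 0.4 to 0.85 m from the base axis. Payload 10.4 kg.
Tool frame: the origin (TCP) lies on the mounting face of the last link; the fingertips stand r.tips_ahead ahead of it and the grasp point (between the pads) lies 164 mm ahead of it (r.tips_ahead is the distance from the TCP to the fingertips, in m); z points along the fingers, y is the line along which they close (so a half turn about z gives the same grasp; the last joint's range is limited). The gripper opens to 87 mm and grips with 3 to 60 N. Pads are 19 mm wide; open, the fingers measure 117 mm over their backs; the gripper's body (75 mm by 190 mm) begins 51 mm behind the grasp point.
Start: joints at [1.09, 0.332, -0.065, 1.46, 0.022, 1.35, -0.088], TCP at [0.276, -0.561, 0.405] pointing down, gripper open.
Joint ranges: [-2.6, 2.6], [-0.5, 2.12], [-1.47, 1.34], [0.16, 2.42], [-1.27, 4.41], [0.06, 2.06], [-2.6, 2.6]. Speed limits (rad/s): [2.22, 2.22, 2.79, 2.79, 3.14, 3.14, 3.14].

## Interface

Orientations are given as a unit quaternion [x, y, z, w].
In Python, from bench import telemetry, imaging, job, r gives the robot as it stands.
- The arm moves only by the tool move_arm, never from a script. Its argument "steps" is a list of rows, each an object of numbers: "dx", "dy", "dz": the shift along the tool's x, y, z in cm; "spin": the turn about the tool's z in rad. In form: [{"dx": .., "dy": .., "dz": .., "spin": ..}, ...]. A call has 1 to 12 rows; each row shifts and turns the commanded pose from where the row before left it, along the tool's axes as they then stand; what a row does not reach is not made up. A row lasts 1/10 s, in which the tool goes at most 50 mm and 8.59 degrees, less where a joint would pass 70% of its speed; a pose out of reach is approached as far as the arm can. A call with a gripper value outside its range is refused whole. "claw" is the finger opening in cm, from 0 to 8.7, set as the call begins (left out, the last holds). The fingers move at their own pace and stop on an object; "squeeze" is the grip in N (left out, the last holds). Time passes only in rows, so rows that do not move let the fingers close. It gives the time, the measured TCP pose, the force, the opening and the grip force at its end, in the units of the state.
- telemetry.read_state(): the state, without advancing time (a new reading comes with each control period).
- imaging.camera(name): name is "scene" or "top" or "wrist"; returns a dict with "img" (480x640x3 uint8, red, green, blue), "camera_matrix" (3x3 intrinsics, pixels), "R" (3x3) and "t" (3): a world point X has camera coordinates R X + t. Camera axes: x right, y down, z forward; pixel columns grow to the right and rows downward; lengths in m; the calibration is good to about 2 mm. A picture is of the moment at which its call begins. There is no depth.
- job.close_job(): hands the job in; it is judged then, once.
The state is a dict: "time": time; "joint_positions": joint angles; "joint_vel": joint speeds; "joint_torque": joint torques, N m; "ee_pos": TCP position; "eef_rot": TCP orientation; "ft_force": force on the tool from outside, world axes, zero at the start; "torque": the same for the moment, N m; "width": finger opening in m; "grip_force": force on a finger pad.
Only numpy, scipy, OpenCV 4.12 (cv2) and the standard library are available. Lean on these libraries where they do the work, as an engineer would, in place of code of your own. Each camera call takes 0.05 s, during which the arm holds its last target. There are 200 camera calls.

## Task

The sliding V-rest stands too far from the fixed V-rest for the tube. Pull out the spring plunger's knob, slide the rest one hole towards the fixed rest and let the plunger snap fully into that hole; then lay the long steel tube lying on the bench across both V-rests, roughly centred between them, without dropping it, and let go. Leave the other things on the bench where they are.

Things in the scene. Friction and masses are not known exactly. Their poses are not given: they have to be found in the camera images.
- rail: Steel rail bolted to the bench, base 150 (x) by 240 (y) mm, carrying the sliding rest. Origin: centre of its underside; y along the slide (roughly away from the robot), z up (base centre at x +20). Its upper face slopes 38 degrees, facing up and to -x (the robot's left), with three plunger holes at y -50, 0, +50 mm; the sliding rest starts locked in the middle one. The fixed rest stands beyond one end; which end varies.
- valve_block: Low grey valve block with two brass stubs, 85 x 50 x 67 mm, bolted down beyond the rail's end opposite the fixed rest (rail frame x 20, y -180 or +180 mm). Origin under its centre. Not used.
- sliding_rest (a joint): Position of the sliding rest along the rail's +y, in m: 0 at the middle hole (start), +0.050 and -0.050 at the other holes; end stops at +-0.065. About 2 N of friction when the plunger is out; with the pin in it is locked, with 2 mm play either way.
- plunger (a joint): How far the plunger is pulled out along its axis, in m: 0 fully in, 0.018 fully out. The slide is free above about 0.0145. A spring draws it in (5 N when in, 11 N fully out). Let go between holes, the pin rides on the face at about 0.014 and drops in when it comes over a hole.
- knob_center (a point): Centre of the plunger's black round knob on the sliding rest, diameter 30, 22 long. z: pull direction, 38 degrees from vertical, leaning to rail -x; y along the rail. Start: rail x -31, y 0, z 90 mm. A 20 mm sleeve is below it; the slide's face 38 mm below along z. The V-block overhangs it (edge 4 mm behind its centre, 70 to 120 mm above): no room for a vertical gripper; come along z, close along y.
- sliding_seat (a point): On the sliding rest: where the tube's axis lies when resting in its V-block (rail frame x 20, z 204 mm). The V-block is steel, 16 mm thick along the rail, 94 wide, a 90 degree V open upwards, underside at z 160, lips at z about 211 mm. Axes like the rail's.
- fixed_seat (a point): On the fixed rest, a bolted aluminium post (foot 100 x 56 mm) with the same V-block at the same height: where the tube's axis lies in it (rail frame x 20, y +180 or -180, z 204 mm). Axes like the rail's. With the slide in the hole nearer to it the two seats are 130 mm apart.
- tube_center (a point): Centre of the loose steel tube to be laid, diameter 40, length 160 mm, 0.3 to 0.5 kg, lying on the bench; its x axis runs along the tube.
- offcut: Bystander: short steel tube offcut standing on end, diameter 40, height 70. Leave alone.
- flange: Bystander: stepped round steel flange, diameter 76, height 32. Leave alone.
- spray: Bystander: white plastic bottle, diameter 52, height 160. Leave alone.
- wrench: Bystander: open-ended wrench lying flat. Leave alone.
- driver: Bystander: screwdriver lying flat. Leave alone.
- carton: Bystander: cardboard carton 100 x 70 x 50. Leave alone.
- jar: Bystander: clear jar with a steel lid, diameter 64, height 70. Leave alone.

How it is judged:
On the way, in this order (a step that is already met when the one before it is completed fails the run):
1. the plunger is pulled out of the middle hole (value of joint plunger above 0.011 m), for 0.05 s.
2. the sliding rest is locked one hole nearer the fixed rest, plunger snapped in (value of joint plunger below 0.003 m and ((y of fixed_seat in the frame of rail above 0 m and value of joint sliding_rest between 0.046 and 0.054 m) or (y of fixed_seat in the frame of rail below 0 m and value of joint sliding_rest between -0.054 and -0.046 m))), for 0.2 s.
3. the tube lies in both V-rests (z of tube_center in the frame of rail between 0.198 and 0.21 m and x of tube_center in the frame of rail between 0.014 and 0.026 m and angle between the x axis of tube_center and the y axis of rail, either way round below 0.08 rad and distance between tube_center and fixed_seat below 0.085 m and distance between tube_center and sliding_seat below 0.085 m), for 0.2 s.
At the end, for the whole second after the job is handed in: Slide within 4 mm of the next hole on the fixed rest's side, plunger in (within 3 mm); tube in both V-blocks: axis within 6 mm of the seats' line in height and sideways and 0.08 rad of the rail's direction, centre within 85 mm of each seat; tube at rest and released (all of step 2 and all of step 3 and linear speed of tube below 0.02 m/s and contact force between the fingers and tube below 0.1 N); the robot touches nothing.
It fails at once if the tube is dropped (out of the fingers and faster than 0.5 m/s) (contact force between the fingers and tube below 0.1 N and linear speed of tube above 0.5 m/s).
It fails at once if one of the other loose things on the bench is moved by more than 40 mm (distance of any of offcut, flange, spray, wrench, driver, carton, jar from where it was at the start of the episode above 0.04 m).
It also fails if it takes over 58 s, if anything falls off the work surface, if the arm or the gripper's body presses on something with over 40 N, if the wrist force passes 120 N, or if a joint passes its speed limit or range.

## Working session

There is one attempt and no reset: what is moved stays moved. The work goes in short steps, Python scripts to look and compute and a tool call to move; the robot and the scene stay as the last step left them, time stands still between calls to the robot, and variables do not carry over. Pictures are saved under pics/ and viewed, at most 10 in all, crops included, and the job is handed in when it is done.

Besides the shell and the picture viewer there is one more tool, called after ">>>" as a command line: name --argument value ..., lists and objects as JSON in quotes. move_arm: Moves the arm, as the interface text tells. Its arguments: {"type":"object","properties":{"steps":{"type":"array","items":{"type":"object","properties":{"dx":{"type":"number"},"dy":{"type":"number"},"dz":{"type":"number"},"spin":{"type":"number"}}}},"claw":{"type":"number"},"squeeze":{"type":"number"}},"required":["steps"]}

```bash
mkdir -p pics; cat > h.py <<'E'
import numpy as np,cv2
from bench import telemetry,imaging,job,r
from scipy.spatial.transform import Rotation as Ro
def cam(n):
    c=imaging.camera(n);return c['img'],np.array(c['camera_matrix']),np.array(c['R']),np.array(c['t'])
def ray(c,u,v):
    _,K,R,t=c;return -R.T@t,R.T@np.linalg.solve(K,[u,v,1.])
def onz(c,u,v,z):
    o,d=ray(c,u,v);return o+d*(z-o[2])/d[2]
def proj(c,X):
    _,K,R,t=c;p=K@(R@np.array(X)+t);return p[:2]/p[2]
def save(c,f): cv2.imwrite('pics/'+f,c[0][:,:,::-1])
E
python3 - <<'E'
from h import *
import pickle
print(r.tips_ahead,telemetry.read_state())
d={}
for n in('scene','top'):
    d[n]=cam(n);save(d[n],n+'.png');print(n,-d[n][2].T@d[n][3],d[n][2][2],d[n][1][0,0])
pickle.dump(d,open('d.pkl','wb'))
E
```

```text
0.1822 {'time': 0.0, 'joint_positions': array([ 1.0903893 ,  0.33285063, -0.06468318,  1.46091688,  0.02160215,
        1.34989147, -0.08847752]), 'joint_vel': array([-0.00116019, -0.00014442,  0.00111831, -0.00107038, -0.00020869,
       -0.00136409, -0.0010927 ]), 'joint_torque': array([ 5.93277600e-04, -6.23245883e+01,  2.49878905e-02, -3.89898920e+01,
       -6.13551959e-02,  3.96760425e-02,  1.25099127e-04]), 'ee_pos': array([ 0.27618136, -0.56053043,  0.40397866]), 'eef_rot': array([ 9.73912433e-01,  2.26923122e-01, -1.89694991e-04, -6.58687083e-04]), 'ft_force': array([-0.05441747,  0.35224935, -0.56572911]), 'torque': array([-0.01378095,  0.00205384, -0.03638318]), 'grip_force': 0.0, 'width': 0.08685034654780122}
scene [ 1.47870241 -0.2011373   1.06569325] [-0.6952297   0.17845053 -0.69628376] 605.1142745592875
top [0.41761796 0.03788298 1.45483383] [ 0.08963092 -0.0239802  -0.99568632] 492.0896354866361
```

View pics/scene.png

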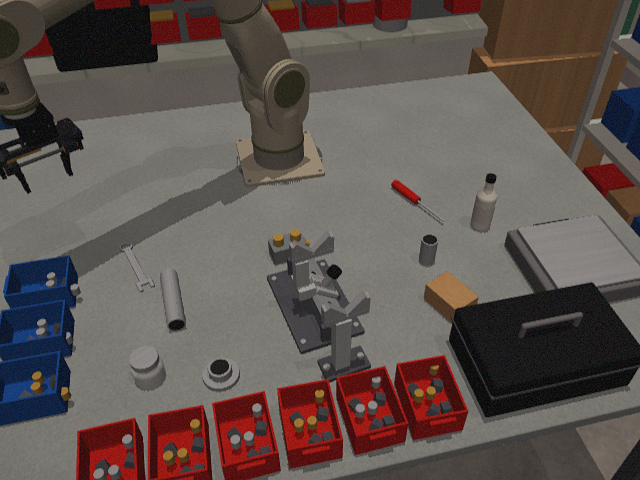

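View pics/top.png

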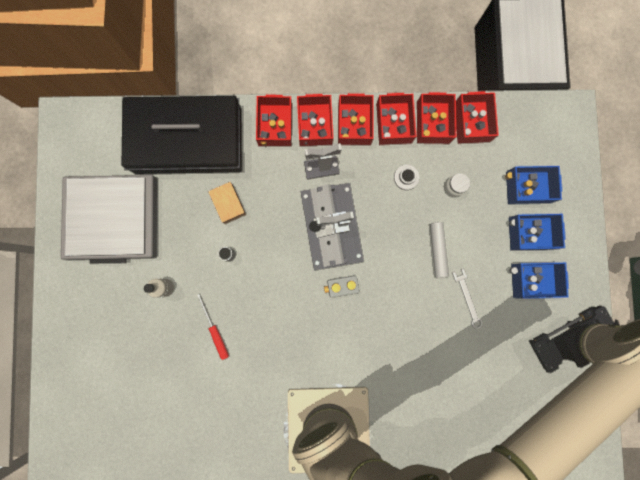

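The fixed rest is on the far side, so rail y is +180 (top view ~(322,160)). The valve block is near (342,286), the knob at (314,226), and the tube at ~(439,250). Next I'll zoom in on the rail.

```bash
python3 - <<'E'
from h import *
import pickle
d=pickle.load(open('d.pkl','rb'))
a=cv2.resize(d['top'][0][140:300,290:450],None,fx=3.6,fy=3.6,interpolation=cv2.INTER_CUBIC)
cv2.imwrite('pics/tc.png',a[:,:,::-1])
# tube contour in top
g=cv2.cvtColor(d['top'][0],cv2.COLOR_RGB2GRAY)
roi=d['top'][0][215:285,422:458]
hsv=cv2.cvtColor(roi,cv2.COLOR_RGB2HSV);print(hsv[35,::2],g[250,422:458])
c=d['top']
for n,p in dict(valve=(342,286),railc=(332,226)).items(): print(n,onz(c,*p,0.01))
E
```

```text
[[ 28  26 187]
 [ 27  26 186]
 [ 26  23 188]
 [ 28  25 191]
 [ 28  22 172]
 [ 23  20 113]
 [ 25  19 150]
 [ 19  20 183]
 [ 21  20 212]
 [ 24  18 221]
 [ 21  20 206]
 [ 21  22 182]
 [ 26  22 172]
 [ 28  23 190]
 [ 25  25 191]
 [ 30  24 193]
 [ 28  25 195]
 [ 27  27 192]] [184 185 183 185 185 186 188 188 170 131 111 125 148 166 178 191 207 212
 217 213 201 193 177 166 169 187 187 188 187 187 191 192 192 193 189 189]
valve [ 0.405958   -0.04859912  0.01      ]
railc [ 0.58315752 -0.02373469  0.01      ]
```

View pics/tc.png

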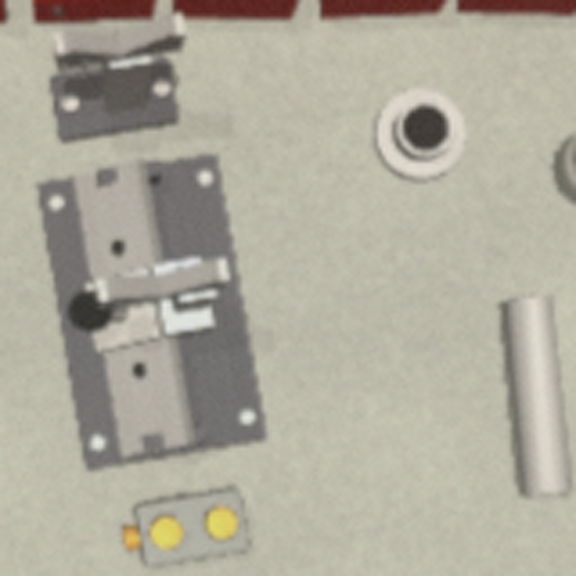

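The crop shows the rail base corners at about (38,185), (215,155), (265,440), (88,468), the knob at (89,311), and the tube corners at about (508,297), (552,295), (568,492), (523,496).

```bash
cat > geo.py <<'E'
from h import *
import pickle
d=pickle.load(open('d.pkl','rb'));c=d['top']
f=lambda p,z:onz(c,290+(p[0]+.5)/3.6-.5,140+(p[1]+.5)/3.6-.5,z)
C=[f(p,.012) for p in[(38,185),(215,155),(265,440),(88,468)]]
yv=(C[0]+C[1]-C[2]-C[3]);yv/=np.linalg.norm(yv);xv=np.array([yv[1],-yv[0],0])
O=np.mean(C,0)-0.02*xv;O[2]=0
A=np.array([xv,yv,[0,0,1]]).T
W=lambda p:O+A@(np.array(p)/1000.)
E
python3 - <<'E'
from geo import *
print(np.linalg.norm(C[0]-C[1]),np.linalg.norm(C[0]-C[3]),'O',O,'yaw',np.arctan2(yv[1],yv[0]))
print('knob',W((-31,0,90)),'fixed',W((20,180,204)))
for n in d:
  for p in[(-31,0,90),(20,180,204),(20,0,204),(20,-180,0),(20,180,0)]:print(n,p,proj(d[n],W(p)))
T=[f(p,.02) for p in[(508,297),(552,295),(568,492),(523,496)]]
a=(T[0]+T[1]-T[2]-T[3]);print('tube',np.mean(T,0),np.linalg.norm(a)/2,np.arctan2(a[1],a[0]))
s=telemetry.read_state();R=Ro.from_quat(s['eef_rot']).as_matrix();print(R)
E
```

```text
0.14847569160745594 0.23653845959198075 O [ 0.57991657 -0.00303877  0.        ] yaw 0.14851764698746484
knob [0.57532943 0.02761997 0.09      ] fixed [0.76089448 0.00381641 0.204     ]
scene (-31, 0, 90) [333.94349772 271.05411111]
scene (20, 180, 204) [345.66207261 300.79064792]
scene (20, 0, 204) [311.52597132 239.73077139]
scene (20, -180, 0) [287.56051884 253.20948738]
scene (20, 180, 0) [343.77784035 364.26360923]
top (-31, 0, 90) [314.82537427 225.87851246]
top (20, 180, 204) [322.65894489 149.60050865]
top (20, 0, 204) [334.65359618 217.43719783]
top (20, -180, 0) [342.09601218 286.34567896]
top (20, 180, 0) [321.24472526 167.86455651]
tube [ 0.50683858 -0.33607903  0.02      ] 0.16215055492473374 0.0338468206574714
[[ 8.97010188e-01  4.42009414e-01 -6.32929631e-04]
 [ 4.42009862e-01 -8.97009483e-01  1.12689117e-03]
 [-6.96473757e-05 -1.29059400e-03 -9.99999165e-01]]
```

```bash
python3 - <<'E'
from h import *
print([x for x in dir(r) if x[0]!='_'],[x for x in dir(telemetry) if x[0]!='_'])
E
```

```text
['PlanningError', 'tips_ahead'] ['read_state']
```

>>> move_arm --steps '[{"dx": 0, "dy": 0, "dz": -5, "spin": 0.1}]' --claw 8.7

```text
time: 0.2
ee_pos: [0.2757, -0.5599, 0.4478]
eef_rot: [0.984, 0.178, -0.002, -0.006]
ft_force: [0.4, -1.3, -0.6]
width: 0.0872
grip_force: 0.0
```

>>> move_arm --steps '[{"spin": -0.136}, {"spin": -0.136}, {"spin": -0.136}, {"spin": -0.136}, {"spin": -0.136}, {"spin": -0.136}, {"spin": -0.136}, {"spin": -0.136}, {"spin": -0.136}, {"spin": -0.136}]'

```text
$.steps[0]: bad value
```

>>> move_arm --steps '[{"dx": 0, "dy": 0, "dz": 0, "spin": -0.136}, {"dx": 0, "dy": 0, "dz": 0, "spin": -0.136}, {"dx": 0, "dy": 0, "dz": 0, "spin": -0.136}, {"dx": 0, "dy": 0, "dz": 0, "spin": -0.136}, {"dx": 0, "dy": 0, "dz": 0, "spin": -0.136}, {"dx": 0, "dy": 0, "dz": 0, "spin": -0.136}, {"dx": 0, "dy": 0, "dz": 0, "spin": -0.136}, {"dx": 0, "dy": 0, "dz": 0, "spin": -0.136}, {"dx": 0, "dy": 0, "dz": 0, "spin": -0.136}, {"dx": 0, "dy": 0, "dz": 0, "spin": -0.136}]'

```text
time: 1.2
ee_pos: [0.2762, -0.5606, 0.4542]
eef_rot: [0.651, 0.759, 0.0, -0.0]
ft_force: [0.4, 0.2, 0.9]
width: 0.087
grip_force: 0.0
```

>>> move_arm --steps '[{"dx": 0, "dy": -4.5, "dz": 0, "spin": 0}, {"dx": 0, "dy": -4.5, "dz": 0, "spin": 0}, {"dx": 0, "dy": -4.5, "dz": 0, "spin": 0}, {"dx": 0, "dy": -4.5, "dz": 0, "spin": 0}, {"dx": -5, "dy": 0, "dz": 0, "spin": 0}, {"dx": -5, "dy": 0, "dz": 0, "spin": 0}, {"dx": -5, "dy": 0, "dz": 0, "spin": 0}, {"dx": -5, "dy": 0, "dz": 0, "spin": 0}, {"dx": -5, "dy": 0, "dz": 0, "spin": 0}, {"dx": -5, "dy": 0, "dz": 0, "spin": 0}]'

```text
time: 2.2
ee_pos: [0.1288, -0.8371, 0.4554]
eef_rot: [0.658, 0.753, 0.003, 0.003]
ft_force: [-1.3, -2.3, 0.7]
width: 0.0869
grip_force: 0.0
```

```bash
python3 - <<'E'
from h import *
s=telemetry.read_state();print(s['joint_positions'].round(3),s['ee_pos'],Ro.from_quat(s['eef_rot']).as_matrix()[:,2])
E
```

```text
[ 1.367  0.964 -0.003  0.379 -0.006  1.799  1.497] [ 0.12880219 -0.83705894  0.4553636 ] [ 0.0081754   0.00129518 -0.99996574]
```

>>> move_arm --steps '[{"dx": -5, "dy": 0, "dz": 0, "spin": 0}, {"dx": -5, "dy": 0, "dz": 0, "spin": 0}, {"dx": -5, "dy": 0, "dz": 0, "spin": 0}]'

```text
time: 2.5
ee_pos: [0.1313, -0.8538, 0.4329]
eef_rot: [0.654, 0.757, -0.002, -0.009]
ft_force: [1.5, 0.8, -0.4]
width: 0.0868
grip_force: 0.0
```

```bash
cat > st.py <<'E'
from h import *
s=telemetry.read_state();print(s['time'],s['joint_positions'].round(3),s['ee_pos'].round(4),'\n',Ro.from_quat(s['eef_rot']).as_matrix().round(3),s['ft_force'].round(1),s['width'])
E
python3 st.py
```

```text
2.5 [ 1.389  1.058 -0.186  0.252  0.184  1.847  1.49 ] [ 0.1313 -0.8538  0.4329] 
 [[-0.145  0.989 -0.017]
 [ 0.989  0.145  0.009]
 [ 0.011 -0.016 -1.   ]] [ 1.5  0.8 -0.4] 0.08679798428197297
```

>>> move_arm --steps '[{"dx": -5, "dy": 0, "dz": 0, "spin": 0}, {"dx": -5, "dy": 0, "dz": 0, "spin": 0}, {"dx": -5, "dy": 0, "dz": 0, "spin": 0}, {"dx": -5, "dy": 0, "dz": 0, "spin": 0}, {"dx": -5, "dy": 0, "dz": 0, "spin": 0}, {"dx": -5, "dy": 0, "dz": 0, "spin": 0}]'

```text
time: 3.1
ee_pos: [0.1418, -0.8744, 0.3944]
eef_rot: [0.644, 0.765, -0.004, -0.001]
ft_force: [-0.5, 0.9, 0.1]
width: 0.0869
grip_force: 0.0
```

```bash
python3 st.py
```

```text
3.1 [ 1.339  1.153  0.199  0.174 -0.181  1.814  1.546] [ 0.1418 -0.8744  0.3944] 
 [[-0.17   0.986 -0.005]
 [ 0.986  0.17  -0.005]
 [-0.004 -0.006 -1.   ]] [-0.5  0.9  0.1] 0.08692613596339066
```

>>> move_arm --steps '[{"dx": -3, "dy": 0, "dz": -4, "spin": 0}, {"dx": -3, "dy": 0, "dz": -4, "spin": 0}, {"dx": -3, "dy": 0, "dz": -4, "spin": 0}, {"dx": -3, "dy": 0, "dz": -4, "spin": 0}, {"dx": -3, "dy": 0, "dz": -4, "spin": 0}, {"dx": -3, "dy": 0, "dz": -4, "spin": 0}]'

```text
time: 3.7
ee_pos: [0.1347, -0.8475, 0.5109]
eef_rot: [0.646, 0.761, -0.041, 0.043]
ft_force: [-1.9, -1.3, -0.7]
width: 0.0873
grip_force: 0.0
```

```bash
python3 st.py
```

```text
3.7 [ 1.287  1.096  1.216  0.162 -1.143  1.865  1.617] [ 0.1347 -0.8475  0.5109] 
 [[-0.162  0.987  0.011]
 [ 0.98   0.162 -0.118]
 [-0.118 -0.008 -0.993]] [-1.9 -1.3 -0.7] 0.08725044090133016
```

>>> move_arm --steps '[{"dx": -3, "dy": 0, "dz": -4, "spin": 0}, {"dx": -3, "dy": 0, "dz": -4, "spin": 0}, {"dx": -3, "dy": 0, "dz": -4, "spin": 0}, {"dx": -3, "dy": 0, "dz": -4, "spin": 0}, {"dx": -3, "dy": 0, "dz": -4, "spin": 0}, {"dx": -3, "dy": 0, "dz": -4, "spin": 0}]'

```text
time: 4.3
ee_pos: [0.1266, -0.7832, 0.6664]
eef_rot: [0.64, 0.754, -0.097, 0.109]
ft_force: [-0.2, -1.0, -0.0]
width: 0.0872
grip_force: 0.0
```

```bash
python3 st.py
```

```text
4.3 [ 1.268  0.911  1.275  0.162 -1.17   1.881  1.617] [ 0.1266 -0.7832  0.6664] 
 [[-0.157  0.987  0.039]
 [ 0.944  0.162 -0.286]
 [-0.289 -0.008 -0.957]] [-0.2 -1.  -0. ] 0.08715153694064547
```

>>> move_arm --steps '[{"dx": -3, "dy": 0, "dz": -4, "spin": 0}, {"dx": -3, "dy": 0, "dz": -4, "spin": 0}, {"dx": -3, "dy": 0, "dz": -4, "spin": 0}, {"dx": -3, "dy": 0, "dz": -4, "spin": 0}, {"dx": -3, "dy": 0, "dz": -4, "spin": 0}, {"dx": -3, "dy": 0, "dz": -4, "spin": 0}, {"dx": -3, "dy": 0, "dz": -4, "spin": 0}, {"dx": -3, "dy": 0, "dz": -4, "spin": 0}, {"dx": -3, "dy": 0, "dz": -4, "spin": 0}]'

```text
time: 5.2
ee_pos: [0.1066, -0.6406, 0.8665]
eef_rot: [0.622, 0.734, -0.181, 0.206]
ft_force: [1.4, -0.6, -0.5]
width: 0.0867
grip_force: 0.0
```

```bash
python3 st.py
```

```text
5.2 [ 1.216  0.631  1.276  0.162 -1.103  1.894  1.612] [ 0.1066 -0.6406  0.8665] 
 [[-0.142  0.987  0.078]
 [ 0.838  0.162 -0.521]
 [-0.527 -0.009 -0.85 ]] [ 1.4 -0.6 -0.5] 0.0866710030004115
```

>>> move_arm --steps '[{"dx": -3, "dy": 0, "dz": -4, "spin": 0}, {"dx": -3, "dy": 0, "dz": -4, "spin": 0}, {"dx": -3, "dy": 0, "dz": -4, "spin": 0}, {"dx": 0, "dy": 0, "dz": 0, "spin": 0}]'

```text
time: 5.6
ee_pos: [0.0972, -0.5799, 0.9252]
eef_rot: [0.613, 0.723, -0.209, 0.239]
ft_force: [0.1, -0.6, -0.2]
width: 0.0871
grip_force: 0.0
```

```bash
python3 st.py; cat > go.py <<'E'
import sys
from geo import *
# desired grasp-point in rail mm -> tool-frame delta cm
p=W([float(v) for v in sys.argv[1:4]])
s=telemetry.read_state();R=Ro.from_quat(s['eef_rot']).as_matrix()
g=s['ee_pos']+.164*R[:,2]
print('t',s['time'],'grasp now rail mm',(A.T@(g-O)*1000).round(1),'delta tool cm',(R.T@(p-g)*100).round(2))
print('tool axes in rail\n',(A.T@R).round(3),'F',s['ft_force'].round(1),'w',s['width'].round(4),s['grip_force'],'j',s['joint_positions'].round(2))
E
python3 go.py -93 0 169
```

```text
5.6 [ 1.185  0.534  1.277  0.161 -1.069  1.897  1.61 ] [ 0.0972 -0.5799  0.9252] 
 [[-0.134  0.987  0.09 ]
 [ 0.787  0.161 -0.596]
 [-0.603 -0.009 -0.798]] [ 0.1 -0.6 -0.2] 0.08711710302246573
t 5.6 grasp now rail mm [ 597.9 -562.7  794.4] delta tool cm [91.9  57.75  8.33]Traceback (most recent call last):
  File "go.py", line 8, in <module>
    print('tool axes in rail\n',(A.T@R).round(3),'F',s['ft_force'].round(1),'w',s['width'].round(4),s['grip_force'],'j',s['joint_positions'].round(2))
                                                                                ^^^^^^^^^^^^^^^^
AttributeError: 'float' object has no attribute 'round'
```

>>> move_arm --steps '[{"dx": 3, "dy": 3, "dz": 0, "spin": 0}, {"dx": 3, "dy": 3, "dz": 0, "spin": 0}, {"dx": 3, "dy": 3, "dz": 0, "spin": 0}, {"dx": 3, "dy": 3, "dz": 0, "spin": 0}, {"dx": 3, "dy": 4, "dz": 0, "spin": 0}, {"dx": 3, "dy": 4, "dz": 0, "spin": 0}, {"dx": 3, "dy": 4, "dz": 0, "spin": 0}, {"dx": 3, "dy": 4, "dz": 0, "spin": 0}]'

```text
time: 6.4
ee_pos: [0.2075, -0.4719, 0.8922]
eef_rot: [0.629, 0.701, -0.213, 0.261]
ft_force: [-1.9, 0.7, 0.8]
width: 0.0869
grip_force: 0.0
```

```bash
sed -i "s/s\['width'\].round(4)/s['width']/" go.py; python3 go.py -93 0 169
```

```text
t 6.4 grasp now rail mm [ 512.6 -437.1  765.4] delta tool cm [86.35 40.2   7.88]
tool axes in rail
 [[-0.773  0.029  0.634]
 [ 0.041  0.999  0.004]
 [-0.633  0.029 -0.773]] F [-1.9  0.7  0.8] w 0.08694799655619007 0.0 j [-0.06  0.13  1.32  0.83  0.    1.61  1.32]
```

>>> move_arm --steps '[{"dx": 2, "dy": 3, "dz": 0, "spin": 0}, {"dx": 2, "dy": 3, "dz": 0, "spin": 0}, {"dx": 2, "dy": 3, "dz": 0, "spin": 0}, {"dx": 3, "dy": 3, "dz": 0, "spin": 0}, {"dx": 3, "dy": 3, "dz": 0, "spin": 0}, {"dx": 3, "dy": 3, "dz": 0, "spin": 0}, {"dx": 4, "dy": 2, "dz": 0, "spin": 0}, {"dx": 4, "dy": 2, "dz": 0, "spin": 0}, {"dx": 4, "dy": 2, "dz": 0, "spin": 0}, {"dx": 4, "dy": 2, "dz": 0, "spin": 0}]'

```text
time: 7.4
ee_pos: [0.4209, -0.2132, 0.7135]
eef_rot: [0.63, 0.7, -0.212, 0.26]
ft_force: [0.9, -0.3, 0.3]
width: 0.0873
grip_force: 0.0
```

```bash
python3 go.py -93 0 169
```

```text
t 7.4 grasp now rail mm [ 288.  -187.8  586.5] delta tool cm [56.69 16.24  8.32]
tool axes in rail
 [[-0.774  0.032  0.632]
 [ 0.044  0.999  0.004]
 [-0.632  0.031 -0.775]] F [ 0.9 -0.3  0.3] w 0.08730902696591704 0.0 j [-0.57 -0.2   0.58  1.42  0.79  1.69  0.29]
```

>>> move_arm --steps '[{"dx": 5, "dy": 1.5, "dz": 0, "spin": 0}, {"dx": 5, "dy": 1.5, "dz": 0, "spin": 0}, {"dx": 5, "dy": 1.5, "dz": 0, "spin": 0}, {"dx": 5, "dy": 1.5, "dz": 0, "spin": 0}, {"dx": 5, "dy": 1.5, "dz": 0, "spin": 0}, {"dx": 5, "dy": 1.5, "dz": 0, "spin": 0}, {"dx": 5, "dy": 1.5, "dz": 0, "spin": 0}, {"dx": 5, "dy": 1.5, "dz": 0, "spin": 0}, {"dx": 5, "dy": 1.5, "dz": 0, "spin": 0}, {"dx": 5, "dy": 1.5, "dz": 0, "spin": 0}, {"dx": 5, "dy": 1.2, "dz": 0, "spin": 0}, {"dx": 0, "dy": 0, "dz": 0, "spin": 0}]'

```text
time: 8.6
ee_pos: [0.5365, 0.2165, 0.3799]
eef_rot: [0.626, 0.703, -0.215, 0.259]
ft_force: [-0.3, 0.3, -0.4]
width: 0.0873
grip_force: 0.0
```

```bash
python3 go.py -93 0 169;python3 go.py -31 0 90; python3 - <<'E'
from geo import *
for n in('wrist','scene'):
    c=cam(n);save(c,n+'2.png')
    print(n,proj(c,W((-31,0,90))),proj(c,W((-38,0,99))))
    pickle.dump(c,open(n+'2.pkl','wb'))
E
```

```text
t 8.6 grasp now rail mm [-119.6  -10.1  253.1] delta tool cm [3.31 0.88 8.19]
tool axes in rail
 [[-0.773  0.025  0.634]
 [ 0.034  0.999  0.002]
 [-0.634  0.023 -0.773]] F [-0.3  0.3 -0.4] w 0.08725154296105496 0.0 j [-0.84  0.35  0.26  1.59  0.53  1.54 -0.57]
t 8.6 grasp now rail mm [-119.6  -10.1  253.1] delta tool cm [ 3.52  0.85 18.23]
tool axes in rail
 [[-0.773  0.025  0.634]
 [ 0.034  0.999  0.002]
 [-0.634  0.023 -0.773]] F [-0.3  0.3 -0.4] w 0.08725154296105496 0.0 j [-0.84  0.35  0.26  1.59  0.53  1.54 -0.57]
wrist [318.88935775 170.46426166] [319.28186349 172.71622128]
scene [333.94349772 271.05411111] [336.88271297 267.39743653]
```

View pics/wrist2.png

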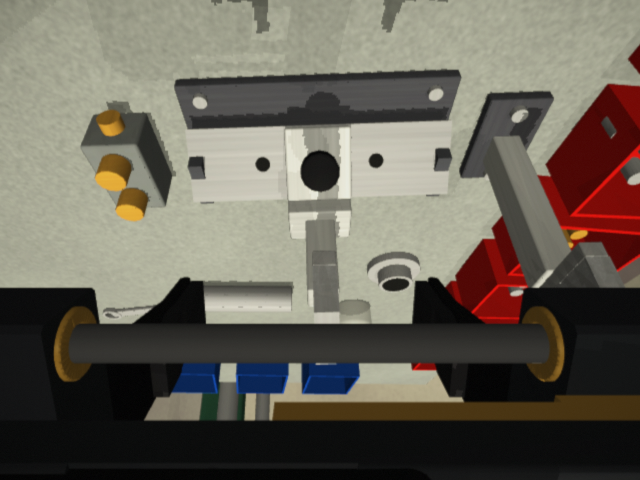

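The wrist view shows the knob at (319,171), as predicted, with the middle-hole carriage lined up. I'm going in along the plunger axis.

>>> move_arm --steps '[{"dx": 1.8, "dy": 0.4, "dz": 0, "spin": 0}, {"dx": 1.7, "dy": 0.45, "dz": 0, "spin": 0}, {"dx": 0, "dy": 0, "dz": 4, "spin": 0}, {"dx": 0, "dy": 0, "dz": 4, "spin": 0}, {"dx": 0, "dy": 0, "dz": 4, "spin": 0}, {"dx": 0, "dy": 0, "dz": 0, "spin": 0}]'

```text
time: 9.3
ee_pos: [0.555, 0.1577, 0.2697]
eef_rot: [0.632, 0.698, -0.215, 0.26]
ft_force: [-0.5, -0.6, 0.1]
width: 0.087
grip_force: 0.0
```

```bash
python3 go.py -31 0 90
```

```text
t 9.3 grasp now rail mm [-58.5  -1.4 143.1] delta tool cm [1.26 0.1  5.84]
tool axes in rail
 [[-0.771  0.04   0.635]
 [ 0.048  0.999 -0.003]
 [-0.635  0.028 -0.772]] F [-0.5 -0.6  0.1] w 0.08702115827115353 0.0 j [-0.76  0.44  0.29  1.73  0.54  1.3  -0.62]
```

>>> move_arm --steps '[{"dx": 1.2, "dy": 0.1, "dz": 0, "spin": 0.04}, {"dx": 0, "dy": 0, "dz": 0, "spin": 0}, {"dx": 0, "dy": 0, "dz": 2, "spin": 0}, {"dx": 0, "dy": 0, "dz": 2, "spin": 0}, {"dx": 0, "dy": 0, "dz": 1.6, "spin": 0}, {"dx": 0, "dy": 0, "dz": 0, "spin": 0}]'

```text
time: 9.9
ee_pos: [0.561, 0.136, 0.2213]
eef_rot: [0.645, 0.687, -0.208, 0.265]
ft_force: [-0.4, -1.0, 0.6]
width: 0.087
grip_force: 0.0
```

```bash
python3 go.py -31 0 90
```

```text
t 9.9 grasp now rail mm [-36.4   2.2  94.4] delta tool cm [-0.16 -0.21  0.68]
tool axes in rail
 [[-0.771  0.065  0.633]
 [ 0.086  0.996  0.002]
 [-0.631  0.056 -0.774]] F [-0.4 -1.   0.6] w 0.08699672745167537 0.0 j [-0.73  0.5   0.3   1.77  0.55  1.19 -0.68]
```

>>> move_arm --steps '[{"dx": -0.15, "dy": -0.2, "dz": 0.5, "spin": -0.08}, {"dx": 0, "dy": 0, "dz": 0, "spin": 0}]'

```text
time: 10.1
ee_pos: [0.5598, 0.1335, 0.2194]
eef_rot: [0.616, 0.713, -0.217, 0.256]
ft_force: [0.2, 0.6, 1.7]
width: 0.0873
grip_force: 0.0
```

>>> move_arm --steps '[{"dx": 0, "dy": 0, "dz": 0, "spin": 0}, {"dx": 0, "dy": 0, "dz": 0, "spin": 0}, {"dx": 0, "dy": 0, "dz": 0, "spin": 0}, {"dx": 0, "dy": 0, "dz": 0, "spin": 0}, {"dx": 0, "dy": 0, "dz": 0, "spin": 0}, {"dx": 0, "dy": 0, "dz": 0, "spin": 0}, {"dx": 0, "dy": 0, "dz": 0, "spin": 0}, {"dx": 0, "dy": 0, "dz": 0, "spin": 0}]' --claw 2 --squeeze 50

```text
time: 10.9
ee_pos: [0.5596, 0.1335, 0.2182]
eef_rot: [0.616, 0.712, -0.217, 0.256]
ft_force: [-3.6, -1.1, 1.1]
width: 0.0307
grip_force: 1.3
```

```bash
python3 go.py -31 0 90
```

```text
t 10.9 grasp now rail mm [-34.3   0.8  91.2] delta tool cm [-0.18 -0.08  0.3 ]
tool axes in rail
 [[-0.775  0.002  0.632]
 [ 0.006  1.     0.004]
 [-0.632  0.007 -0.775]] F [-3.6 -1.1  1.1] w 0.03065190020424781 1.2743480192148127 j [-0.72  0.5   0.28  1.77  0.56  1.18 -0.61]
```

>>> move_arm --steps '[{"dx": 0, "dy": 0, "dz": 0, "spin": 0}, {"dx": 0, "dy": 0, "dz": 0, "spin": 0}, {"dx": 0, "dy": 0, "dz": -0.5, "spin": 0}, {"dx": 0, "dy": 0, "dz": -0.5, "spin": 0}, {"dx": 0, "dy": 0, "dz": -0.5, "spin": 0}, {"dx": 0, "dy": 0, "dz": -0.15, "spin": 0}, {"dx": 0, "dy": 0, "dz": 0, "spin": 0}, {"dx": 0, "dy": 0, "dz": 0, "spin": 0}]'

```text
time: 11.7
ee_pos: [0.5579, 0.1433, 0.2308]
eef_rot: [0.616, 0.712, -0.217, 0.256]
ft_force: [3.4, -5.5, -8.2]
width: 0.0285
grip_force: 50.0
```

```bash
python3 go.py -31 0 90
```

```text
t 11.7 grasp now rail mm [-44.2   0.4 103.8] delta tool cm [-0.15 -0.05  1.9 ]
tool axes in rail
 [[-0.774  0.002  0.633]
 [ 0.006  1.     0.004]
 [-0.633  0.006 -0.774]] F [ 3.4 -5.5 -8.2] w 0.028491828806586107 50.00844670459628 j [-0.73  0.48  0.28  1.76  0.56  1.21 -0.61]
```

>>> move_arm --steps '[{"dx": 0, "dy": 0.4, "dz": -0.05, "spin": 0}, {"dx": 0, "dy": 0.8, "dz": 0, "spin": 0}, {"dx": 0, "dy": 0.8, "dz": 0, "spin": 0}, {"dx": 0, "dy": 0.8, "dz": 0, "spin": 0}, {"dx": 0, "dy": 0.8, "dz": 0, "spin": 0}, {"dx": 0, "dy": 0.8, "dz": 0, "spin": 0}, {"dx": 0, "dy": 0.4, "dz": 0, "spin": 0}, {"dx": 0, "dy": 0, "dz": 0, "spin": 0}, {"dx": 0, "dy": 0, "dz": 0, "spin": 0}]'

```text
time: 12.6
ee_pos: [0.6052, 0.1505, 0.2311]
eef_rot: [0.616, 0.712, -0.218, 0.256]
ft_force: [2.7, -5.3, -9.5]
width: 0.029
grip_force: 50.0
```

```bash
python3 go.py -44 50 104
```

```text
t 12.6 grasp now rail mm [-44.4  48.2 104.1] delta tool cm [-0.02  0.18  0.03]
tool axes in rail
 [[-0.774  0.003  0.633]
 [ 0.005  1.     0.003]
 [-0.633  0.005 -0.774]] F [ 2.7 -5.3 -9.5] w 0.029047129752483018 50.00362719409168 j [-0.7   0.57  0.28  1.63  0.54  1.23 -0.55]
```

>>> move_arm --steps '[{"dx": 0, "dy": 0.2, "dz": 0, "spin": 0}, {"dx": 0, "dy": 0, "dz": 0, "spin": 0}, {"dx": 0, "dy": 0, "dz": 0.4, "spin": 0}, {"dx": 0, "dy": 0, "dz": 0.4, "spin": 0}, {"dx": 0, "dy": 0, "dz": 0.4, "spin": 0}, {"dx": 0, "dy": 0, "dz": 0, "spin": 0}]'

```text
time: 13.2
ee_pos: [0.6083, 0.1437, 0.2219]
eef_rot: [0.616, 0.712, -0.217, 0.256]
ft_force: [-1.3, -2.8, -6.4]
width: 0.029
grip_force: 50.0
```

```bash
python3 go.py -34.3 50 91.2
```

```text
t 13.2 grasp now rail mm [-37.2  50.3  94.9] delta tool cm [ 0.01 -0.03  0.47]
tool axes in rail
 [[-0.775  0.002  0.632]
 [ 0.005  1.     0.003]
 [-0.632  0.006 -0.775]] F [-1.3 -2.8 -6.4] w 0.028991263753026325 50.00257660634816 j [-0.69  0.58  0.29  1.63  0.54  1.21 -0.55]
```

>>> move_arm --steps '[{"dx": 0, "dy": 0, "dz": 0.4, "spin": 0}, {"dx": 0, "dy": 0, "dz": 0.05, "spin": 0}, {"dx": 0, "dy": 0, "dz": 0, "spin": 0}]'

```text
time: 13.5
ee_pos: [0.6091, 0.1414, 0.2191]
eef_rot: [0.616, 0.713, -0.216, 0.256]
ft_force: [-1.3, -1.7, -5.0]
width: 0.0291
grip_force: 50.0
```

>>> move_arm --steps '[{"dx": 0, "dy": 0, "dz": 0, "spin": 0}, {"dx": 0, "dy": 0, "dz": 0, "spin": 0}, {"dx": 0, "dy": 0, "dz": 0, "spin": 0}, {"dx": 0, "dy": 0, "dz": 0, "spin": 0}, {"dx": 0, "dy": 0, "dz": 0, "spin": 0}, {"dx": 0, "dy": 0, "dz": 0, "spin": 0}, {"dx": 0, "dy": 0, "dz": -1, "spin": 0}, {"dx": 0, "dy": 0, "dz": -2, "spin": 0}, {"dx": 0, "dy": 0, "dz": -3, "spin": 0}, {"dx": 0, "dy": 0, "dz": -4, "spin": 0}, {"dx": 0, "dy": 0, "dz": -4, "spin": 0}, {"dx": 0, "dy": 0, "dz": 0, "spin": 0}]' --claw 8.7

```text
time: 14.7
ee_pos: [0.595, 0.2336, 0.3323]
eef_rot: [0.616, 0.714, -0.212, 0.257]
ft_force: [-0.0, -0.0, -0.0]
width: 0.0871
grip_force: 0.0
```

```bash
python3 go.py -31 50 90; python3 - <<'E'
from geo import *
c=cam('wrist');save(c,'wrist3.png');print(proj(c,W((-31,50,90))),proj(c,W((-38,50,99))),proj(c,W((-43,50,105))))
E
```

```text
t 14.7 grasp now rail mm [-128.7   52.1  204.7] delta tool cm [-0.39 -0.4  15.06]
tool axes in rail
 [[-0.778 -0.004  0.628]
 [ 0.005  1.     0.013]
 [-0.628  0.013 -0.778]] F [-0. -0. -0.] w 0.08706923471312818 0.0 j [-0.79  0.51  0.26  1.48  0.5   1.46 -0.53]
[302.09558678 230.40277902] [302.05671831 234.91916269] [302.0246652  237.83769438]
```

View pics/wrist3.png

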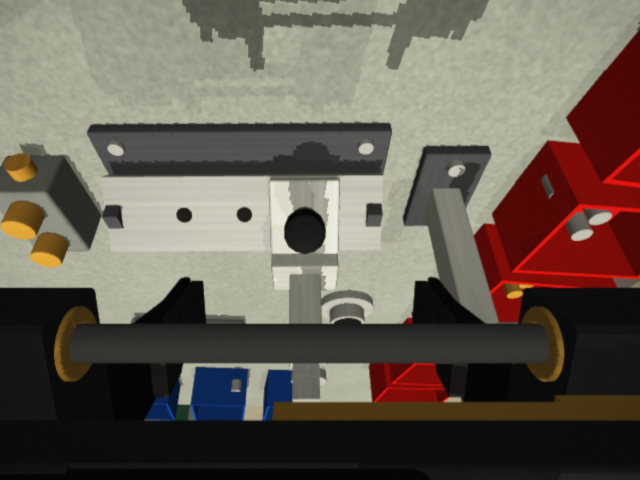

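The wrist view shows the knob at (304,231), with the prediction for the +50 hole at (302,231). The two empty holes are at (184,215) and (244,215), so the slide is locked. Next I'll undo the tilt by the same boundary trick on the left side.

>>> move_arm --steps '[{"dx": 1, "dy": -1, "dz": -3, "spin": 0}, {"dx": 1, "dy": -2, "dz": -3, "spin": 0}, {"dx": 1, "dy": -3, "dz": -3, "spin": 0}, {"dx": 1.5, "dy": -3.5, "dz": -2, "spin": 0}, {"dx": 1.5, "dy": -4, "dz": -2, "spin": 0}, {"dx": 1.5, "dy": -4, "dz": -2, "spin": 0}, {"dx": 1.5, "dy": -4, "dz": -2, "spin": 0}, {"dx": 1.5, "dy": -4, "dz": -2, "spin": 0}, {"dx": 1.5, "dy": -4, "dz": -2, "spin": 0}, {"dx": 1.5, "dy": -4, "dz": -2, "spin": 0}]'

```text
time: 15.75
ee_pos: [0.2253, 0.4265, 0.4177]
eef_rot: [0.616, 0.712, -0.217, 0.257]
ft_force: [0.2, 1.5, -1.0]
width: 0.0872
grip_force: 0.0
```

```bash
python3 st.py
```

```text
15.75 [-1.287  0.23   0.011  1.643  0.292  1.89  -1.129] [0.2253 0.4265 0.4177] 
 [[-0.108  0.989  0.097]
 [ 0.766  0.146 -0.626]
 [-0.633  0.007 -0.774]] [ 0.2  1.5 -1. ] 0.08720030514436557
```

>>> move_arm --steps '[{"dx": 2, "dy": -4, "dz": -2, "spin": 0}, {"dx": 2, "dy": -4, "dz": -2, "spin": 0}, {"dx": 2, "dy": -4, "dz": -2, "spin": 0}, {"dx": 2, "dy": -4, "dz": -2, "spin": 0}, {"dx": 2, "dy": -4, "dz": -2, "spin": 0}, {"dx": 2, "dy": -4, "dz": -2, "spin": 0}, {"dx": 0, "dy": 0, "dz": -5, "spin": 0}, {"dx": 0, "dy": 0, "dz": -5, "spin": 0}, {"dx": 0, "dy": 0, "dz": -5, "spin": 0}, {"dx": 0, "dy": 0, "dz": -5, "spin": 0}]'

```text
time: 16.75
ee_pos: [-0.0375, 0.584, 0.4738]
eef_rot: [0.632, 0.717, -0.179, 0.233]
ft_force: [1.8, 0.4, -2.0]
width: 0.0872
grip_force: 0.0
```

```bash
python3 st.py
```

```text
16.75 [-1.935  0.448  0.317  1.249 -0.053  2.057 -1.491] [-0.0375  0.584   0.4738] 
 [[-0.092  0.99   0.108]
 [ 0.823  0.137 -0.552]
 [-0.561  0.038 -0.827]] [ 1.8  0.4 -2. ] 0.08718559548071932
```

Untilting works (38° → 34°). I'll keep pushing.

>>> move_arm --steps '[{"dx": 0, "dy": 0, "dz": -5, "spin": 0}, {"dx": 0, "dy": 0, "dz": -5, "spin": 0}, {"dx": 0, "dy": 0, "dz": -5, "spin": 0}, {"dx": 0, "dy": 0, "dz": -5, "spin": 0}, {"dx": 0, "dy": 0, "dz": -5, "spin": 0}, {"dx": 0, "dy": 0, "dz": -5, "spin": 0}, {"dx": 0, "dy": 0, "dz": -5, "spin": 0}, {"dx": 0, "dy": 0, "dz": -5, "spin": 0}]'

```text
time: 17.55
ee_pos: [-0.0618, 0.5853, 0.6329]
eef_rot: [0.643, 0.754, -0.056, 0.12]
ft_force: [0.1, -0.9, -0.1]
width: 0.0872
grip_force: 0.0
```

```bash
python3 st.py
```

```text
17.55 [-2.135  0.375  0.574  1.007 -0.103  2.058 -1.447] [-0.0618  0.5853  0.6329] 
 [[-0.144  0.984  0.109]
 [ 0.957  0.167 -0.238]
 [-0.253  0.07  -0.965]] [ 0.1 -0.9 -0.1] 0.08721134595607534
```

>>> move_arm --steps '[{"dx": 0, "dy": 0, "dz": -5, "spin": 0}, {"dx": 0, "dy": 0, "dz": -5, "spin": 0}, {"dx": 0, "dy": 0, "dz": -5, "spin": 0}, {"dx": 0, "dy": 0, "dz": -5, "spin": 0}, {"dx": 0, "dy": 0, "dz": -5, "spin": 0}]'

```text
time: 18.05
ee_pos: [-0.0704, 0.5475, 0.7313]
eef_rot: [0.644, 0.763, 0.017, 0.052]
ft_force: [-0.1, -0.3, -0.0]
width: 0.0868
grip_force: 0.0
```

```bash
python3 st.py
```

```text
18.05 [-2.285  0.295  0.733  0.902 -0.106  2.058 -1.447] [-0.0704  0.5475  0.7313] 
 [[-0.166  0.981  0.102]
 [ 0.984  0.171 -0.042]
 [-0.058  0.093 -0.994]] [-0.1 -0.3 -0. ] 0.08682963892172546
```

>>> move_arm --steps '[{"dx": -1, "dy": 3.5, "dz": 1.5, "spin": 0}, {"dx": -1, "dy": 3.5, "dz": 1.5, "spin": 0}, {"dx": -1, "dy": 3.5, "dz": 1.5, "spin": 0}, {"dx": -1, "dy": 4, "dz": 1.5, "spin": 0}, {"dx": -2, "dy": 4, "dz": 1.5, "spin": 0}, {"dx": -2, "dy": 4, "dz": 1.5, "spin": 0}, {"dx": -2, "dy": 4, "dz": 1.5, "spin": 0}, {"dx": -3, "dy": 4, "dz": 1, "spin": 0}, {"dx": -3, "dy": 4, "dz": 1, "spin": 0}, {"dx": -3, "dy": 4, "dz": 1, "spin": 0}, {"dx": -3, "dy": 4, "dz": 1, "spin": 0}, {"dx": 0, "dy": 0, "dz": 0, "spin": 0}]'

```text
time: 19.25
ee_pos: [0.3998, 0.3935, 0.6397]
eef_rot: [0.648, 0.759, 0.016, 0.054]
ft_force: [-0.5, 0.9, 0.7]
width: 0.0871
grip_force: 0.0
```

```bash
python3 st.py
```

```text
19.25 [-1.676  0.222  1.     1.223 -0.087  1.745 -0.552] [0.3998 0.3935 0.6397] 
 [[-0.154  0.983  0.103]
 [ 0.986  0.159 -0.046]
 [-0.061  0.095 -0.994]] [-0.5  0.9  0.7] 0.08706393567824863
```

>>> move_arm --steps '[{"dx": -4.8, "dy": 0, "dz": 1, "spin": 0}, {"dx": -4.8, "dy": 0, "dz": 1, "spin": 0}, {"dx": -4.8, "dy": 0, "dz": 1, "spin": 0}, {"dx": -4.8, "dy": 0, "dz": 1, "spin": 0}, {"dx": -4.8, "dy": 0, "dz": 1, "spin": 0}, {"dx": -4.8, "dy": 0, "dz": 1, "spin": 0}, {"dx": -4.8, "dy": 0, "dz": 1, "spin": 0}, {"dx": -4.8, "dy": 0, "dz": 1, "spin": 0}, {"dx": -4.8, "dy": 0, "dz": 1, "spin": 0}, {"dx": -4.8, "dy": 0, "dz": 1, "spin": 0}, {"dx": -4.8, "dy": 0, "dz": 1, "spin": 0}, {"dx": -4.8, "dy": 0, "dz": 1, "spin": 0}]'

```text
time: 20.45
ee_pos: [0.5018, -0.1756, 0.5542]
eef_rot: [0.644, 0.763, 0.017, 0.053]
ft_force: [1.4, 0.6, 0.7]
width: 0.0868
grip_force: 0.0
```

>>> move_arm --steps '[{"dx": 0, "dy": 0, "dz": 0, "spin": 0.1425}, {"dx": 0, "dy": 0, "dz": 0, "spin": 0.1425}, {"dx": 0, "dy": 0, "dz": 0, "spin": 0.1425}, {"dx": 0, "dy": 0, "dz": 0, "spin": 0.1425}, {"dx": 0, "dy": 0, "dz": 0, "spin": 0.1425}, {"dx": 0, "dy": 0, "dz": 0, "spin": 0.1425}, {"dx": 0, "dy": 0, "dz": 0, "spin": 0.1425}, {"dx": 0, "dy": 0, "dz": 0, "spin": 0.1425}, {"dx": 0, "dy": 0, "dz": 0, "spin": 0.1425}, {"dx": 0, "dy": 0, "dz": 0, "spin": 0.1425}, {"dx": 0, "dy": 0, "dz": 0, "spin": 0.1425}, {"dx": 0, "dy": 0, "dz": 0, "spin": 0.1425}]'

```text
time: 21.65
ee_pos: [0.5019, -0.1731, 0.5547]
eef_rot: [0.998, 0.012, 0.051, 0.022]
ft_force: [0.9, 0.2, -0.1]
width: 0.0869
grip_force: 0.0
```

```bash
python3 st.py; cat > gw.py <<'E'
import sys
from geo import *
p=np.array([float(v) for v in sys.argv[1:4]])
s=telemetry.read_state();R=Ro.from_quat(s['eef_rot']).as_matrix();g=s['ee_pos']+.164*R[:,2]
print('grasp',g.round(4),'delta tool cm',(R.T@(p-g)*100).round(2))
E
python3 gw.py .507 -.336 .12
```

```text
21.65 [-1.427 -0.396  1.333  1.536  0.437  1.594 -1.606] [ 0.5019 -0.1731  0.5547] 
 [[ 0.995  0.022  0.102]
 [ 0.026 -0.999 -0.043]
 [ 0.101  0.045 -0.994]] [ 0.9  0.2 -0.1] 0.08685921176049728
grasp [ 0.5186 -0.1801  0.3917] delta tool cm [-4.31 14.32 27.55]
```

>>> move_arm --steps '[{"dx": -1, "dy": 3.5, "dz": 2.5, "spin": 0}, {"dx": -1, "dy": 3.5, "dz": 2.5, "spin": 0}, {"dx": -1, "dy": 3.5, "dz": 3.5, "spin": 0}, {"dx": -1, "dy": 3.5, "dz": 3.5, "spin": 0}, {"dx": 0, "dy": 0, "dz": 4, "spin": 0}, {"dx": 0, "dy": 0, "dz": 4, "spin": 0}, {"dx": 0, "dy": 0, "dz": 4, "spin": 0}, {"dx": 0, "dy": 0, "dz": 0, "spin": 0}]'

```text
time: 22.45
ee_pos: [0.4125, -0.2727, 0.3458]
eef_rot: [0.996, 0.015, 0.079, 0.042]
ft_force: [-0.4, 0.2, 0.8]
width: 0.087
grip_force: 0.0
```

```bash
python3 st.py; python3 gw.py .507 -.336 .022;python3 - <<'E'
from h import *
c=cam('wrist');save(c,'wrist4.png');print(proj(c,(.507,-.336,.02)),proj(c,(.507,-.336,.04)),proj(c,(.587,-.333,.02)),proj(c,(.427,-.339,.02)))
E
```

```text
22.45 [-1.085 -0.5    1.339  1.996  0.58   1.142 -1.485] [ 0.4125 -0.2727  0.3458] 
 [[ 0.987  0.024  0.158]
 [ 0.037 -0.996 -0.082]
 [ 0.156  0.087 -0.984]] [-0.4  0.2  0.8] 0.08701059970916555
grasp [ 0.4385 -0.2861  0.1845] delta tool cm [ 4.05  3.73 17.48]
[358.5746073  165.02792853] [364.33465584 163.61744158] [358.59159527  53.68136276] [358.55860137 269.93769167]
```

View pics/wrist4.png

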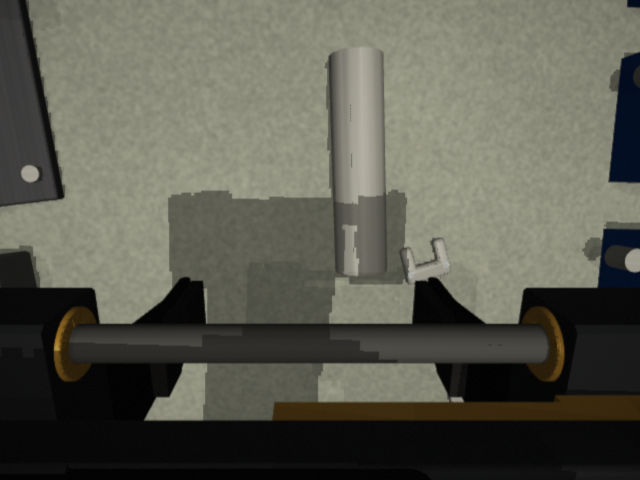

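>>> move_arm --steps '[{"dx": 2, "dy": 1.2, "dz": 0, "spin": 0}, {"dx": 2, "dy": 1.2, "dz": 0, "spin": 0}, {"dx": 0, "dy": 1.2, "dz": 0, "spin": 0}, {"dx": 0, "dy": 0, "dz": 0, "spin": 0}]'

```text
time: 22.9
ee_pos: [0.4242, -0.2894, 0.3748]
eef_rot: [0.994, 0.014, 0.093, 0.051]
ft_force: [-1.1, -0.1, 0.1]
width: 0.0871
grip_force: 0.0
```

```bash
python3 st.py; python3 gw.py .507 -.336 .022
```

```text
22.9 [-1.091 -0.499  1.34   1.929  0.583  1.168 -1.462] [ 0.4242 -0.2894  0.3748] 
 [[ 0.982  0.018  0.186]
 [ 0.037 -0.994 -0.1  ]
 [ 0.184  0.105 -0.977]] [-1.1 -0.1  0.1] 0.08705505212972686
grasp [ 0.4548 -0.3057  0.2145] delta tool cm [ 1.49  1.09 20.09]
```

>>> move_arm --steps '[{"dx": 2, "dy": 1, "dz": -3, "spin": 0}, {"dx": 3, "dy": 1, "dz": -3, "spin": 0}, {"dx": 3, "dy": 1, "dz": -2, "spin": 0}, {"dx": 3, "dy": 2, "dz": 0, "spin": 0}, {"dx": 2, "dy": 3, "dz": 0, "spin": 0}, {"dx": 1, "dy": 3, "dz": 0, "spin": 0}, {"dx": 0, "dy": 3, "dz": 0, "spin": 0}, {"dx": 0, "dy": 3, "dz": 0, "spin": 0}, {"dx": 0, "dy": 3, "dz": 0, "spin": 0}, {"dx": 0, "dy": 3, "dz": 0, "spin": 0}, {"dx": 0, "dy": 3, "dz": 0, "spin": 0}, {"dx": 0, "dy": 3, "dz": 0, "spin": 0}]'

```text
time: 24.1
ee_pos: [0.3879, -0.4334, 0.548]
eef_rot: [0.984, 0.012, 0.149, 0.1]
ft_force: [0.1, 1.0, 0.1]
width: 0.0869
grip_force: 0.0
```

```bash
python3 st.py
```

```text
24.1 [-0.978 -0.5    1.34   1.543  0.554  1.35  -1.147] [ 0.3879 -0.4334  0.548 ] 
 [[ 0.955 -0.006  0.295]
 [ 0.053 -0.98  -0.194]
 [ 0.29   0.201 -0.936]] [0.1 1.  0.1] 0.08687554264685995
```

>>> move_arm --steps '[{"dx": 2, "dy": -4, "dz": 0, "spin": 0}, {"dx": 2, "dy": -4, "dz": 0, "spin": 0}, {"dx": 3, "dy": -4, "dz": 0, "spin": 0}, {"dx": 3, "dy": -4, "dz": 0, "spin": 0}, {"dx": 3, "dy": -4, "dz": -0.5, "spin": 0}, {"dx": 4, "dy": -3, "dz": -0.5, "spin": 0}, {"dx": 4, "dy": -3, "dz": -0.5, "spin": 0}, {"dx": 4, "dy": -2, "dz": -0.5, "spin": 0}, {"dx": 4, "dy": 0, "dz": 0, "spin": 0}, {"dx": 4, "dy": 0, "dz": 0, "spin": 0}]'

```text
time: 25.1
ee_pos: [0.5778, -0.1413, 0.6062]
eef_rot: [0.977, 0.021, 0.182, 0.107]
ft_force: [-0.5, -1.5, -0.3]
width: 0.087
grip_force: 0.0
```

```bash
python3 st.py
```

```text
25.1 [-1.702 -0.499  1.339  1.416  0.793  1.507 -1.761] [ 0.5778 -0.1413  0.6062] 
 [[ 0.933  0.002  0.359]
 [ 0.08  -0.976 -0.202]
 [ 0.35   0.217 -0.911]] [-0.5 -1.5 -0.3] 0.08700312530482154
```

>>> move_arm --steps '[{"dx": 0, "dy": -4.8, "dz": -0.7, "spin": 0}, {"dx": 0, "dy": -4.8, "dz": -0.7, "spin": 0}, {"dx": 0, "dy": -4.8, "dz": -0.7, "spin": 0}, {"dx": 0, "dy": -4.8, "dz": -0.7, "spin": 0}, {"dx": 0, "dy": -4.8, "dz": -0.7, "spin": 0}, {"dx": 0, "dy": -4.8, "dz": -0.7, "spin": 0}, {"dx": 0, "dy": -4.8, "dz": -0.7, "spin": 0}, {"dx": 0, "dy": -4.8, "dz": -0.7, "spin": 0}, {"dx": 0, "dy": -4.8, "dz": -0.7, "spin": 0}, {"dx": 0, "dy": -4.8, "dz": -0.7, "spin": 0}]'

```text
time: 26.1
ee_pos: [0.4821, 0.2976, 0.5713]
eef_rot: [0.974, 0.026, 0.207, 0.09]
ft_force: [0.3, -1.2, -0.8]
width: 0.0871
grip_force: 0.0
```

```bash
python3 st.py
```

```text
26.1 [-2.533 -0.5    1.34   1.503  0.95   1.699 -2.583] [0.4821 0.2976 0.5713] 
 [[ 0.913  0.013  0.407]
 [ 0.087 -0.983 -0.164]
 [ 0.398  0.185 -0.899]] [ 0.3 -1.2 -0.8] 0.08709567091533583
```

>>> move_arm --steps '[{"dx": -3, "dy": -1.9, "dz": -1.8, "spin": -0.1425}, {"dx": -2.7, "dy": -2.4, "dz": -1.8, "spin": -0.1425}, {"dx": -2.4, "dy": -2.7, "dz": -1.8, "spin": -0.1425}, {"dx": -1.9, "dy": -3, "dz": -1.8, "spin": -0.1425}, {"dx": -1.5, "dy": -3.3, "dz": -1.8, "spin": -0.1425}, {"dx": -1, "dy": -3.5, "dz": -1.8, "spin": -0.1425}, {"dx": -0.5, "dy": -3.6, "dz": -1.8, "spin": -0.1425}, {"dx": 0, "dy": -3.6, "dz": -1.8, "spin": -0.1425}]'

```text
time: 26.9
ee_pos: [0.2006, 0.4536, 0.5756]
eef_rot: [0.805, 0.549, 0.125, 0.187]
ft_force: [0.1, 0.0, 0.8]
width: 0.0869
grip_force: 0.0
```

```bash
python3 st.py
```

```text
26.9 [-2.585 -0.079  1.148  1.554  0.517  1.724 -1.762] [0.2006 0.4536 0.5756] 
 [[ 0.366  0.837  0.407]
 [ 0.931 -0.327 -0.165]
 [-0.005  0.439 -0.899]] [0.1 0.  0.8] 0.08689627856581948
```

>>> move_arm --steps '[{"dx": 1.8, "dy": -3.9, "dz": -1.2, "spin": 0}, {"dx": 1.8, "dy": -3.9, "dz": -1.2, "spin": 0}, {"dx": 1.8, "dy": -3.9, "dz": -1.2, "spin": 0}, {"dx": 1.8, "dy": -3.9, "dz": -1.2, "spin": 0}, {"dx": 1.8, "dy": -3.9, "dz": -1.2, "spin": 0}, {"dx": 1.8, "dy": -3.9, "dz": -1.2, "spin": 0}, {"dx": 1.8, "dy": -3.9, "dz": -1.2, "spin": 0}]'

```text
time: 27.6
ee_pos: [-0.0137, 0.6753, 0.5309]
eef_rot: [0.806, 0.547, 0.125, 0.187]
ft_force: [0.1, 0.7, 2.2]
width: 0.0867
grip_force: 0.0
```

```bash
python3 st.py
```

```text
27.6 [-2.275  0.663  1.013  1.037 -0.104  1.794 -1.749] [-0.0137  0.6753  0.5309] 
 [[ 0.371  0.835  0.407]
 [ 0.929 -0.332 -0.165]
 [-0.003  0.44  -0.898]] [0.1 0.7 2.2] 0.08674916875519986
```

>>> move_arm --steps '[{"dx": 3, "dy": 2.4, "dz": 1.2, "spin": 0}, {"dx": 3, "dy": 2.4, "dz": 1.2, "spin": 0}, {"dx": 2, "dy": 3.6, "dz": 2.1, "spin": 0}, {"dx": 2, "dy": 3.6, "dz": 2.1, "spin": 0}, {"dx": 2, "dy": 3.6, "dz": 2.1, "spin": 0}, {"dx": 2, "dy": 3.6, "dz": 2.1, "spin": 0}, {"dx": 2, "dy": 3.6, "dz": 2.1, "spin": 0}, {"dx": 2, "dy": 3.6, "dz": 2.1, "spin": 0}, {"dx": 1.5, "dy": 3.6, "dz": 2.1, "spin": 0}, {"dx": 1, "dy": 3.6, "dz": 2.1, "spin": 0}]'

```text
time: 28.6
ee_pos: [0.4242, 0.7206, 0.5053]
eef_rot: [0.806, 0.547, 0.125, 0.188]
ft_force: [-0.1, 0.5, 0.4]
width: 0.087
grip_force: 0.0
```

```bash
python3 st.py
```

```text
28.6 [-1.374  0.981  0.89   0.449 -0.28   1.748 -1.29 ] [0.4242 0.7206 0.5053] 
 [[ 0.371  0.835  0.407]
 [ 0.929 -0.332 -0.166]
 [-0.003  0.439 -0.898]] [-0.1  0.5  0.4] 0.08697530046783444
```

>>> move_arm --steps '[{"dx": -2.2, "dy": 3.8, "dz": 1.8, "spin": 0}, {"dx": -2.2, "dy": 3.8, "dz": 1.8, "spin": 0}, {"dx": -2.2, "dy": 3.8, "dz": 1.8, "spin": 0}, {"dx": -2.2, "dy": 3.8, "dz": 1.8, "spin": 0}, {"dx": -2.4, "dy": 3.8, "dz": 1.8, "spin": 0}, {"dx": -2.4, "dy": 3.8, "dz": 1.8, "spin": 0}, {"dx": -2.4, "dy": 3.8, "dz": 1.8, "spin": 0}, {"dx": -2.4, "dy": 3.8, "dz": 1.8, "spin": 0}, {"dx": -2.6, "dy": 3.8, "dz": 1.8, "spin": 0}, {"dx": -2.6, "dy": 3.8, "dz": 1.8, "spin": 0}, {"dx": -2.6, "dy": 3.8, "dz": 1.8, "spin": 0}]'

```text
time: 29.7
ee_pos: [0.7549, 0.3036, 0.5122]
eef_rot: [0.806, 0.547, 0.125, 0.187]
ft_force: [0.3, -0.2, 0.3]
width: 0.0869
grip_force: 0.0
```

```bash
python3 st.py
```

```text
29.7 [-0.885  0.767  0.881  0.85  -0.298  1.352 -0.649] [0.7549 0.3036 0.5122] 
 [[ 0.371  0.835  0.407]
 [ 0.929 -0.332 -0.165]
 [-0.003  0.439 -0.899]] [ 0.3 -0.2  0.3] 0.08691313228642056
```

>>> move_arm --steps '[{"dx": -3.4, "dy": 2.4, "dz": 1.6, "spin": 0}, {"dx": -3.4, "dy": 2.4, "dz": 1.6, "spin": 0}, {"dx": -3.4, "dy": 2.4, "dz": 1.6, "spin": 0}, {"dx": -3.4, "dy": 2.4, "dz": 1.6, "spin": 0}, {"dx": -3.4, "dy": 2.4, "dz": 1.6, "spin": 0}, {"dx": -3.4, "dy": 2.4, "dz": 1.6, "spin": 0}, {"dx": -3.4, "dy": 2.4, "dz": 1.6, "spin": 0}, {"dx": -4.8, "dy": 1, "dz": 0.5, "spin": 0}, {"dx": -4.8, "dy": 1, "dz": 0.5, "spin": 0}, {"dx": -4.8, "dy": 1, "dz": 0.5, "spin": 0}, {"dx": -4.8, "dy": 1, "dz": 0.5, "spin": 0}, {"dx": -4.8, "dy": 1, "dz": 0.5, "spin": 0}]'

```text
time: 30.9
ee_pos: [0.8132, -0.2356, 0.4852]
eef_rot: [0.807, 0.547, 0.125, 0.187]
ft_force: [0.1, -0.5, -0.1]
width: 0.0869
grip_force: 0.0
```

```bash
python3 st.py
```

```text
30.9 [-0.114  0.761  0.744  0.859 -0.507  1.206  0.05 ] [ 0.8132 -0.2356  0.4852] 
 [[ 0.371  0.835  0.406]
 [ 0.929 -0.332 -0.165]
 [-0.003  0.438 -0.899]] [ 0.1 -0.5 -0.1] 0.08693611380671375
```

>>> move_arm --steps '[{"dx": -2.1, "dy": -3.8, "dz": 0.4, "spin": 0}, {"dx": -2.1, "dy": -3.8, "dz": 0.4, "spin": 0}, {"dx": -2.1, "dy": -3.8, "dz": 0.4, "spin": 0}, {"dx": -2.1, "dy": -3.8, "dz": 0.4, "spin": 0}, {"dx": -2.1, "dy": -3.8, "dz": 0.4, "spin": 0}, {"dx": -2.1, "dy": -3.8, "dz": 0.4, "spin": 0}, {"dx": -2.1, "dy": -3.8, "dz": 0.4, "spin": 0}, {"dx": -2.1, "dy": -3.8, "dz": 0.4, "spin": 0}, {"dx": -2.1, "dy": -3.8, "dz": 0.4, "spin": 0}, {"dx": -1.7, "dy": -4.1, "dz": 0.4, "spin": 0}]'

```text
time: 31.9
ee_pos: [0.4318, -0.304, 0.281]
eef_rot: [0.807, 0.546, 0.125, 0.187]
ft_force: [0.1, -1.3, -0.0]
width: 0.0868
grip_force: 0.0
```

```bash
python3 st.py; python3 gw.py .507 -.336 .12
```

```text
31.9 [-0.258  0.11   0.86   2.091 -0.324  0.552  0.439] [ 0.4318 -0.304   0.281 ] 
 [[ 0.372  0.835  0.407]
 [ 0.928 -0.333 -0.165]
 [-0.003  0.439 -0.899]] [ 0.1 -1.3 -0. ] 0.08684522883317258
grasp [ 0.4985 -0.3311  0.1337] delta tool cm [-0.14  0.28  1.66]
```

>>> move_arm --steps '[{"dx": 0, "dy": 0, "dz": 0, "spin": 0.1395}, {"dx": 0, "dy": 0, "dz": 0, "spin": 0.1395}, {"dx": 0, "dy": 0, "dz": 0, "spin": 0.1395}, {"dx": 0, "dy": 0, "dz": 0, "spin": 0.1395}, {"dx": 0, "dy": 0, "dz": 0, "spin": 0.1395}, {"dx": 0, "dy": 0, "dz": 0, "spin": 0.1395}, {"dx": 0, "dy": 0, "dz": 0, "spin": 0.1395}, {"dx": 0, "dy": 0, "dz": 0, "spin": 0.1395}]'

```text
time: 32.7
ee_pos: [0.4333, -0.3036, 0.2817]
eef_rot: [0.974, 0.034, 0.205, 0.092]
ft_force: [0.0, -0.1, -1.1]
width: 0.087
grip_force: 0.0
```

```bash
python3 st.py; python3 gw.py .507 -.336 .02;python3 - <<'E'
from h import *
c=cam('wrist');save(c,'wrist5.png');print(proj(c,(.507,-.336,.02)),proj(c,(.587,-.333,.02)),proj(c,(.427,-.339,.02)))
E
```

```text
32.7 [-0.419  0.136  1.04   2.092 -0.394  0.564 -0.622] [ 0.4333 -0.3036  0.2817] 
 [[ 0.913  0.028  0.406]
 [ 0.103 -0.981 -0.165]
 [ 0.394  0.192 -0.899]] [ 0.  -0.1 -1.1] 0.08695964462668582
grasp [ 0.4999 -0.3306  0.1342] delta tool cm [-3.91 -1.65 10.65]
[283.50733883 301.37335212] [283.36290187 179.88310359] [283.66390198 433.06330733]
```

View pics/wrist5.png

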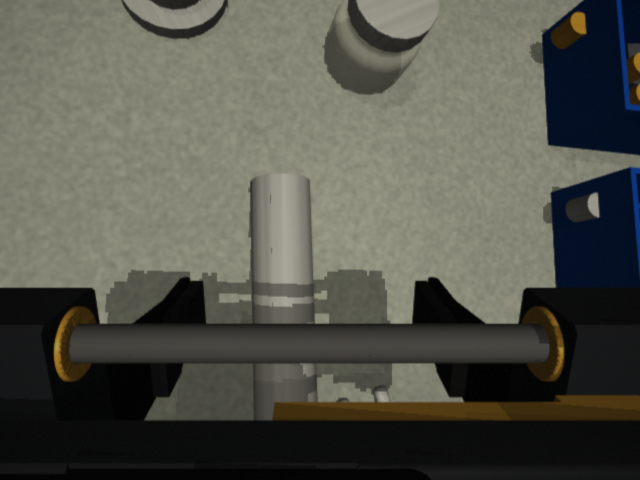

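>>> move_arm --steps '[{"dx": -2, "dy": -0.8, "dz": 0, "spin": 0}, {"dx": -1.9, "dy": -0.8, "dz": 1, "spin": 0}, {"dx": 0, "dy": 0, "dz": 2, "spin": 0}, {"dx": 0, "dy": 0, "dz": 2, "spin": 0}, {"dx": 0, "dy": 0, "dz": 0, "spin": 0}]' --claw 5.6

```text
time: 33.25
ee_pos: [0.4177, -0.2997, 0.2167]
eef_rot: [0.974, 0.038, 0.203, 0.092]
ft_force: [-0.8, 0.0, 0.5]
width: 0.0585
grip_force: 0.0
```

```bash
python3 st.py; python3 gw.py .5021 -.3340 .0308
```

```text
33.25 [-0.276  0.245  0.916  2.172 -0.676  0.454 -0.351] [ 0.4177 -0.2997  0.2167] 
 [[ 0.914  0.037  0.403]
 [ 0.112 -0.98  -0.164]
 [ 0.389  0.195 -0.9  ]] [-0.8  0.   0.5] 0.05848949196103629
grasp [ 0.4839 -0.3266  0.069 ] delta tool cm [0.1  0.05 4.3 ]
```

>>> move_arm --steps '[{"dx": 0.1, "dy": 0.05, "dz": 1.5, "spin": -0.005}, {"dx": 0, "dy": 0, "dz": 1.5, "spin": 0}, {"dx": 0, "dy": 0, "dz": 1.0, "spin": 0}, {"dx": 0, "dy": 0, "dz": 0, "spin": 0}]'

```text
time: 33.65
ee_pos: [0.4355, -0.3066, 0.1832]
eef_rot: [0.974, 0.04, 0.205, 0.093]
ft_force: [-0.1, -0.5, 0.2]
width: 0.0557
grip_force: 0.0
```

```bash
python3 st.py; python3 gw.py .5021 -.3340 .0308
```

```text
33.65 [-0.135  0.347  0.768  2.141 -0.858  0.415 -0.199] [ 0.4355 -0.3066  0.1832] 
 [[ 0.913  0.041  0.406]
 [ 0.117 -0.98  -0.164]
 [ 0.391  0.197 -0.899]] [-0.1 -0.5  0.2] 0.055682468133076354
grasp [ 0.5021 -0.3334  0.0357] delta tool cm [-0.2  -0.04  0.46]
```

>>> move_arm --steps '[{"dx": -0.2, "dy": 0, "dz": 0.45, "spin": 0}, {"dx": 0, "dy": 0, "dz": 0.05, "spin": 0}]'

```text
time: 33.85
ee_pos: [0.4361, -0.3072, 0.1784]
eef_rot: [0.973, 0.04, 0.206, 0.092]
ft_force: [0.2, 0.4, -0.2]
width: 0.0562
grip_force: 0.0
```

>>> move_arm --steps '[{"dx": 0, "dy": 0, "dz": 0, "spin": 0}, {"dx": 0, "dy": 0, "dz": 0, "spin": 0}, {"dx": 0, "dy": 0, "dz": 0, "spin": 0}, {"dx": 0, "dy": 0, "dz": 0, "spin": 0}, {"dx": 0, "dy": 0, "dz": 0, "spin": 0}, {"dx": 0, "dy": 0, "dz": 0, "spin": 0}]' --claw 3 --squeeze 50

```text
time: 34.45
ee_pos: [0.4366, -0.307, 0.1783]
eef_rot: [0.973, 0.04, 0.206, 0.092]
ft_force: [-2.1, 1.1, 6.2]
width: 0.0389
grip_force: 49.9
```

```bash
python3 st.py; python3 gw.py .5021 -.3340 .0308
```

```text
34.45 [-0.116  0.357  0.748  2.14  -0.884  0.408 -0.177] [ 0.4366 -0.307   0.1783] 
 [[ 0.912  0.04   0.408]
 [ 0.116 -0.98  -0.163]
 [ 0.393  0.196 -0.898]] [-2.1  1.1  6.2] 0.03886367378031592
grasp [ 0.5035 -0.3338  0.031 ] delta tool cm [-0.14  0.01 -0.04]
```

>>> move_arm --steps '[{"dx": 0.4, "dy": 0.2, "dz": -0.9, "spin": 0}, {"dx": 0.8, "dy": 0.4, "dz": -1.8, "spin": 0}, {"dx": 1.2, "dy": 0.6, "dz": -2.7, "spin": 0}, {"dx": 1.6, "dy": 0.8, "dz": -3.6, "spin": 0}, {"dx": 1.6, "dy": 0.8, "dz": -3.6, "spin": 0}, {"dx": 1.6, "dy": 0.8, "dz": -3.6, "spin": 0}, {"dx": 1.6, "dy": 0.8, "dz": -3.6, "spin": 0}, {"dx": 1.6, "dy": 0.8, "dz": -3.6, "spin": 0}, {"dx": 0, "dy": 0, "dz": 0, "spin": 0}]'

```text
time: 35.35
ee_pos: [0.4392, -0.3076, 0.438]
eef_rot: [0.973, 0.041, 0.209, 0.092]
ft_force: [1.7, -0.3, -2.8]
width: 0.0391
grip_force: 49.9
```

```bash
python3 st.py; cat > tb.py <<'E'
import sys
from geo import *
g0=Ro.from_quat([0.973,0.04,0.206,0.092]);Rg=g0.as_matrix();pg=np.array([.4366,-.307,.1783])
tl=Rg.T@(np.array([.507,-.336,.02])-pg);al=Rg.T@np.array([np.cos(.034),np.sin(.034),0])
s=telemetry.read_state();R=Ro.from_quat(s['eef_rot']).as_matrix()
c=s['ee_pos']+R@tl;a=A.T@R@al
print('tube rail mm',(A.T@(c-O)*1000).round(1),'axis rail',a.round(3),'F',s['ft_force'].round(1))
print('delta tool cm',(R.T@(W([float(v) for v in sys.argv[1:4]])-c)*100).round(2),'up in tool',R[2].round(3))
E
python3 tb.py 20 115 260
```

```text
35.35 [-0.622 -0.206  1.073  1.886  0.166  0.898 -1.075] [ 0.4392 -0.3076  0.438 ] 
 [[ 0.909  0.041  0.415]
 [ 0.118 -0.98  -0.161]
 [ 0.4    0.195 -0.896]] [ 1.7 -0.3 -2.8] 0.0391426317159215
tube rail mm [ 319.3 -117.8  280.1] axis rail [0.111 0.994 0.007] F [ 1.7 -0.3 -2.8]
delta tool cm [ 20.  -32.    4.2] up in tool [ 0.4    0.195 -0.896]
```

>>> move_arm --steps '[{"dx": 1.2, "dy": -2, "dz": 0.2, "spin": 0}, {"dx": 2, "dy": -3.2, "dz": 0.3, "spin": 0}, {"dx": 2, "dy": -3.2, "dz": 0.3, "spin": 0}, {"dx": 2, "dy": -3.2, "dz": 0.4, "spin": 0}, {"dx": 2, "dy": -3.2, "dz": 0.4, "spin": 0}, {"dx": 2, "dy": -3.2, "dz": 0.4, "spin": 0}, {"dx": 2, "dy": -3.2, "dz": 0.4, "spin": 0}, {"dx": 2, "dy": -3.2, "dz": 0.4, "spin": 0}, {"dx": 2, "dy": -3.2, "dz": 0.4, "spin": 0}, {"dx": 2, "dy": -3.2, "dz": 0.4, "spin": 0}, {"dx": 0.6, "dy": -1, "dz": 0.2, "spin": -0.057}, {"dx": 0, "dy": 0, "dz": 0, "spin": -0.057}]'

```text
time: 36.55
ee_pos: [0.6213, 0.0254, 0.4121]
eef_rot: [0.97, 0.1, 0.198, 0.103]
ft_force: [-0.6, -0.5, -2.9]
width: 0.0391
grip_force: 49.9
```

```bash
python3 st.py;python3 tb.py 20 115 240;  python3 - <<'E'
from geo import *
c=cam('scene');cv2.imwrite('pics/s6.png',cv2.resize(c[0][190:390,220:440],None,fx=3,fy=3,interpolation=cv2.INTER_CUBIC)[:,:,::-1])
E
```

```text
36.55 [-0.795  0.208  0.713  1.696  0.096  0.891 -1.531] [0.6213 0.0254 0.4121] 
 [[ 0.902  0.153  0.405]
 [ 0.235 -0.959 -0.161]
 [ 0.363  0.24  -0.9  ]] [-0.6 -0.5 -2.9] 0.03911482545613545
tube rail mm [ 16.8 109.9 253.5] axis rail [ 0.004  1.    -0.028] F [-0.6 -0.5 -2.9]
delta tool cm [-0.05 -0.01  1.48] up in tool [ 0.363  0.24  -0.9  ]
```

View pics/s6.png

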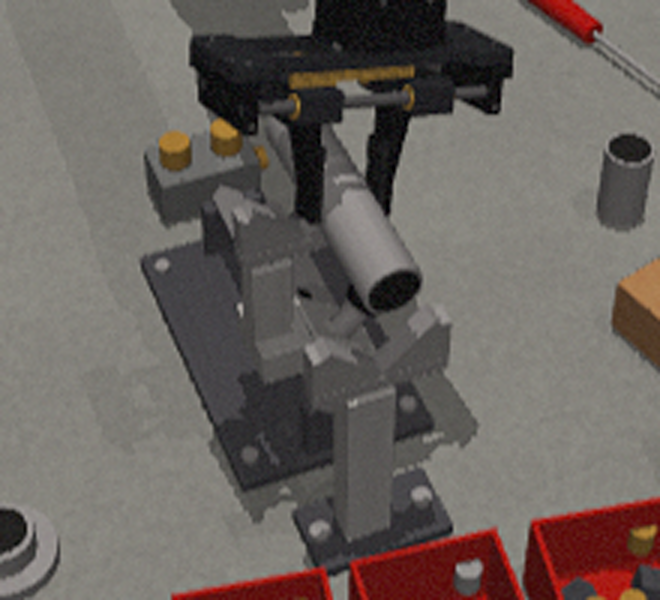

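The scene crop shows the tube held above both V-blocks, roughly aligned, with its far end face centred at crop (395,288).

```bash
python3 - <<'E'
from geo import *
c=d['scene']
e=W((17,190,251.3));print('pred end',proj(c,e),'seen',220+395.5/3-.5,190+288.5/3-.5)
o,v=ray(c,351.3,285.7)
# intersect with plane rail y=190
k=(0.190-(A.T@(o-O))[1])/(A.T@v)[1];print((A.T@(o+v*k-O)*1000).round(1))
for y in(180,50):print(proj(c,W((20,y,204))),3*(proj(c,W((20,y,204)))-[219.5,189.5]))
E
python3 tb.py 20 113 213
```

```text
pred end [349.86167678 287.05636268] seen 351.33333333333337 285.6666666666667
[ 14.2 190.  253.8]
[345.66207261 300.79064792] [378.48621784 333.87194377]
[320.34102053 255.49841317] [302.5230616 197.9952395]
tube rail mm [ 18.8 109.2 253.9] axis rail [ 0.003  1.    -0.029] F [-0.2 -0.3 -2.7]
delta tool cm [-1.14 -0.86  3.85] up in tool [ 0.363  0.241 -0.9  ]
```

>>> move_arm --steps '[{"dx": -0.5, "dy": -0.4, "dz": 1.4, "spin": 0}, {"dx": -0.4, "dy": -0.3, "dz": 1.3, "spin": 0}, {"dx": -0.3, "dy": -0.2, "dz": 1.1, "spin": 0}, {"dx": 0, "dy": 0, "dz": 0, "spin": 0}]'

```text
time: 37.0
ee_pos: [0.6238, 0.0216, 0.3717]
eef_rot: [0.97, 0.096, 0.198, 0.103]
ft_force: [-0.6, -1.4, -2.9]
width: 0.0387
grip_force: 49.9
```

```bash
python3 tb.py 20 113 205
```

```text
tube rail mm [ 21.2 111.6 213.1] axis rail [ 0.011  1.    -0.028] F [-0.6 -1.4 -2.9]
delta tool cm [-0.16 -0.31  0.75] up in tool [ 0.364  0.238 -0.9  ]
```

>>> move_arm --steps '[{"dx": -0.1, "dy": -0.1, "dz": 0.3, "spin": 0}, {"dx": -0.1, "dy": -0.1, "dz": 0.3, "spin": 0}, {"dx": 0, "dy": 0, "dz": 0, "spin": 0}]'

```text
time: 37.3
ee_pos: [0.6248, 0.0224, 0.3676]
eef_rot: [0.97, 0.097, 0.2, 0.103]
ft_force: [0.1, 0.1, -3.2]
width: 0.0391
grip_force: 49.9
```

```bash
python3 tb.py 20 113 205
```

```text
tube rail mm [ 20.4 113.4 209.2] axis rail [ 0.01   1.    -0.024] F [ 0.1  0.1 -3.2]
delta tool cm [-0.19 -0.14  0.36] up in tool [ 0.368  0.238 -0.899]
```

>>> move_arm --steps '[{"dx": -0.1, "dy": -0.1, "dz": 0.25, "spin": 0}, {"dx": -0.1, "dy": -0.05, "dz": 0.2, "spin": 0}, {"dx": 0, "dy": 0, "dz": 0, "spin": 0}]'

```text
time: 37.6
ee_pos: [0.6251, 0.0218, 0.3636]
eef_rot: [0.969, 0.096, 0.201, 0.103]
ft_force: [0.2, -0.5, 1.2]
width: 0.0392
grip_force: 49.8
```

```bash
python3 tb.py 20 113 203
```

```text
tube rail mm [ 21.1 114.  205.5] axis rail [ 0.011  1.    -0.021] F [ 0.2 -0.5  1.2]
delta tool cm [-0.17 -0.17  0.16] up in tool [ 0.371  0.238 -0.898]
```

>>> move_arm --steps '[{"dx": -0.1, "dy": -0.05, "dz": 0.2, "spin": 0}, {"dx": 0, "dy": 0, "dz": 0, "spin": 0}]'

```text
time: 37.8
ee_pos: [0.6254, 0.0214, 0.3627]
eef_rot: [0.969, 0.095, 0.203, 0.103]
ft_force: [-2.7, -2.2, 10.8]
width: 0.0392
grip_force: 49.8
```

```bash
python3 tb.py 20 113 203
```

```text
tube rail mm [ 21.6 114.7 204.7] axis rail [ 0.012  1.    -0.018] F [-2.7 -2.2 10.8]
delta tool cm [-0.2  -0.2   0.05] up in tool [ 0.373  0.238 -0.897]
```

Seated with about 14 N of load. Releasing now.

>>> move_arm --steps '[{"dx": 0, "dy": 0, "dz": 0, "spin": 0}, {"dx": 0, "dy": 0, "dz": 0, "spin": 0}, {"dx": 0, "dy": 0, "dz": 0, "spin": 0}, {"dx": 0, "dy": 0, "dz": 0, "spin": 0}]' --claw 6.2

```text
time: 38.2
ee_pos: [0.6243, 0.0228, 0.36]
eef_rot: [0.97, 0.097, 0.2, 0.103]
ft_force: [-0.4, -0.0, -0.6]
width: 0.0594
grip_force: 0.0
```

>>> move_arm --steps '[{"dx": 0, "dy": 0, "dz": -0.5, "spin": 0}, {"dx": 0, "dy": 0, "dz": -1, "spin": 0}, {"dx": 0, "dy": 0, "dz": -2, "spin": 0}, {"dx": 0, "dy": 0, "dz": -3, "spin": 0}, {"dx": 0, "dy": 0, "dz": -4, "spin": 0}, {"dx": 0, "dy": 0, "dz": -4, "spin": 0}, {"dx": 0, "dy": 0, "dz": 0, "spin": 0}]'

```text
time: 38.9
ee_pos: [0.5647, 0.0461, 0.4965]
eef_rot: [0.969, 0.096, 0.204, 0.101]
ft_force: [0.4, 0.7, -0.1]
width: 0.0616
grip_force: 0.0
```

```bash
python3 st.py; python3 - <<'E'
from geo import *
c=cam('scene');print([3*(proj(c,W(p))-[219.5,189.5]) for p in((20,195,204),(-31,50,90),(-41,50,103))])
b=cam('wrist');cv2.imwrite('pics/s7.png',np.hstack([cv2.resize(c[0][190:390,220:350],(390,600)),cv2.resize(b[0],(400,300)).copy() if 0 else cv2.resize(b[0][:,100:540],(410,600))])[:,:,::-1])
E
```

```text
38.9 [-0.933 -0.008  0.702  1.696  0.29   1.08  -1.692] [0.5647 0.0461 0.4965] 
 [[ 0.898  0.145  0.415]
 [ 0.228 -0.961 -0.156]
 [ 0.376  0.235 -0.896]] [ 0.4  0.7 -0.1] 0.06162410790954598
[array([387.99767554, 350.8852643 ]), array([369.58355783, 290.95994204]), array([382.64378958, 274.95377748])]
```

View pics/s7.png

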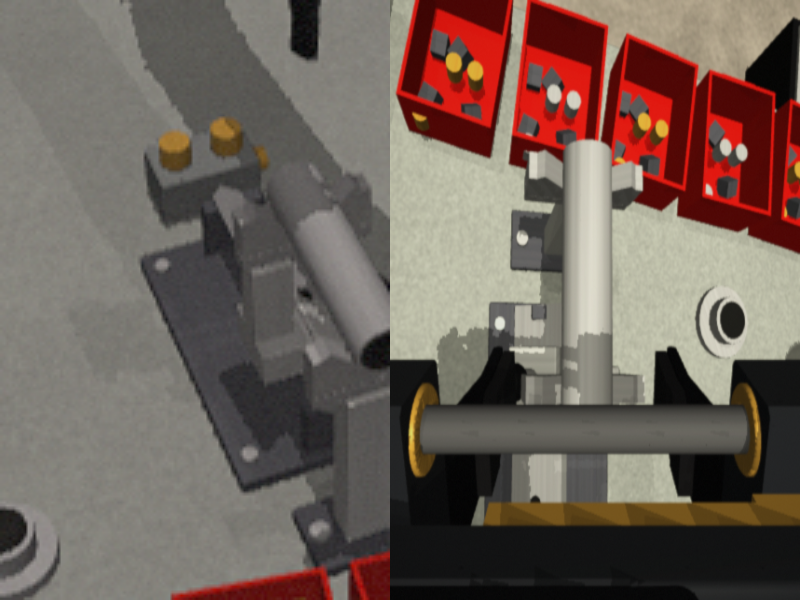

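The tube lies in both V-blocks. Its far end is at crop (380,350), with the prediction at (388,351), and the gripper is clear. I'm handing in.

```bash
python3 -c "
from bench import job
print(job.close_job())"
```

```text
the job is handed in; nothing more can be done
None
```

I moved the sliding rest one hole towards the fixed rest, let the plunger back in, laid the tube across both V-rests and released it; I handed the job in at about 39 s of the 58 s limit, and no verdict came back.

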